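# Clear up after filling the weekly pill organiser

## Robot

A 6-joint arm with a two-finger parallel gripper is mounted at the origin on the work surface. World frame = base frame: x ahead of the robot, y to its left, z up, the work surface at z = 0. Lengths are in m, angles in rad, forces in N, time in s.
With the tool pointing down it reaches from about 0.375 to 0.975 m from the base axis. Payload 3.8 kg.
Tool frame: the origin (TCP) lies on the centre line of the jaws, within the pads' length; the fingertips stand 14 mm ahead of it and the grasp point (between the pads) lies 5 mm behind it; z points along the fingers, y is the line along which they close (so a half turn about z gives the same grasp; the last joint's range is limited). The gripper opens to 85 mm and grips with 20 to 120 N. Pads are 22 mm wide; open, the fingers measure 114 mm over their backs; the gripper's body (76 mm by 85 mm) begins 54 mm behind the grasp point. The pads swing forward as they close: fully open they stand 13 mm farther back than shut.
Start: joints at [1.106, 0.264, 1.604, -0, 1.274, -0.037], TCP at [0.28, 0.614, 0.245] pointing down, gripper open.
Joint ranges: [-2.63, 2.63], [-0.94, 2.18], [0.31, 2.57], [-1.31, 4.45], [0, 2.66], [-2.55, 2.55]. Speed limits (rad/s): [2.57, 2.57, 3.14, 3.14, 3.14, 3.14].

## Interface

Orientations are given as a rotation vector (axis times angle).
In Python, from workcell import bot, eyes, spot_in gives the robot as it stands.
- The arm moves only by the tool carry_out, never from a script. Its argument "series" is text: rows parted by semicolons, each of 4 numbers parted by spaces: the shift along the world's x, y, z in m, then the turn about the world's z in degrees. In form: tx ty tz roll; .... A call has 1 to 20 rows; each row shifts and turns the commanded pose from where the row before left it; what a row does not reach is not made up. A row lasts 1/8 s, in which the tool goes at most 62.5 mm and 10.7 degrees, less where a joint would pass 70% of its speed; a pose out of reach is approached as far as the arm can. A call is refused whole if a number of a shift passes 0.0625 or a number of a turn 10.7, either way. A call with a gripper value outside its range is refused whole. "jaw" is the gripper command: -1 is shut, 1 is fully open, values between are in proportion, set as the call begins (left out, the last holds). The fingers move at their own pace and stop on an object; "grip_force" is the grip in N (left out, the last holds). Time passes only in rows, so rows that do not move let the fingers close. It gives the time, the measured TCP pose, the force, the opening and the grip force at its end, in the units of the state.
- bot.read_state(): the state, without advancing time (a new reading comes with each control period).
- eyes.read_camera(name): name is "side" or "top" or "wrist"; returns (picture, depth): 400x640x3 uint8, blue, green, red; 400x640 float32, m along the optical axis (not along the pixel's ray), 0 where there is no reading.
- eyes.get_calibration(name): a dict with "K" (3x3 intrinsics, pixels), "position" and "rotation" of the camera in the world; the wrist camera has in their place "T_tool_cam" (4x4, takes a point from camera to tool coordinates, whose origin is the TCP and whose axes are the flange's). Camera axes: x right, y down, z forward; pixel columns grow to the right and rows downward; lengths in m; the calibration is good to about 2 mm. The wrist camera is an equidistant fisheye: a pixel r from the principal point sees the ray r / f radians off the axis. A picture is of the moment at which its call begins: read the wrist's pose just before it. get_calibration takes no time and is no camera call.
- bot.finish_job(): hands the job in; it is judged then, once.
Trained networks look in the newest picture that a camera, given by its name, has taken for a name from the list of things; names that differ only in an ending like _2 or _b are one class to them, and where a whole thing is asked for, a point or a joint stands for the part that bears it (a point fixed in the world has none). Each returns a list of dicts, best first, with "score" (0 to 1); they miss things now and then, are a little off and sometimes report something else, mostly with a low value. They report only what shows in the picture. A call takes as long as a camera call. They do not tell look-alikes from the thing itself.
- spot_in(camera, target): "rect" ([centre column, centre row, width, height] in pixels, round what is visible of it).
The state is a dict: "time": time; "q": joint angles; "joint_vel": joint speeds; "joint_torque": joint torques, N m; "tool_pos": TCP position; "tcp_rot": TCP orientation; "wrist_force": force on the tool from outside, world axes, zero at the start; "torque": the same for the moment, N m; "width": opening from 0.0 (shut) to 1.0 (fully open); "grip_force": force on a finger pad.
Only numpy, scipy, OpenCV 4.12 (cv2) and the standard library are available. Lean on these libraries where they do the work, as an engineer would, in place of code of your own. Each camera call takes 0.05 s, during which the arm holds its last target. There are 200 camera calls.

## Task

The weekly pill organiser has just been filled and is standing in front of the birch cabinet's drawer. Slide it along the console top, without lifting it, to its place on the cork mat by the watch dock, centred and square on the mat, put every medicine carton and pill tub from the felt mat away in the drawer, and leave the drawer fully shut. Leave the watch dock, the bike bell and the bottle opener where they are.

Things in the scene. Friction and masses are not known exactly. Their poses are not given: they have to be found in the camera images.
- organiser: Clear plastic weekly pill organiser, two rows of seven lids (amber and blue tint) shut tight, pills inside; a flat box 95 mm (own x) x 160 mm (own y, long side) x 28 mm high, about 0.28 kg, loose on the console top, wider than most grippers open. It starts in front of the drawer, where it blocks it. Origin at the centre of its underside. Either way round is the same.
- cork_mat: Cork mat, 130 mm (own x) x 200 mm (own y), 1 mm thin, stuck down; the organiser slides freely over its edges. The watch dock stands just beyond it, its middle 160 to 175 mm along the mat's +x. Origin at its centre on the console top. It may lie on either side of the robot.
- felt_mat: Grey felt mat, 240 x 240 mm, 1 mm thin, stuck down, on the side opposite the cork mat; the cartons and tubs start on it, at the corners of a 120 mm square and its middle. Origin at its centre on the console top.
- cabinet: Low birch drawer box fixed on the console, 240 mm deep (own x) x 346 mm wide (own y) x 100 mm high, one drawer facing the robot (own -x); its closed front is 120 mm from the origin. Origin at the centre of its underside.
- cabinet_drawer0 (a joint): How far the drawer is out, in m: 0 fully shut, 0.165 fully out; slides along the cabinet's -x with about 1 N of friction, stays where it is left. Starts shut or ajar by up to 20 mm.
- cabinet_drawer0_handle (a point): Middle of the drawer's steel bar handle: a level bar 120 mm long, 11 mm thick, parallel to the front and 35 mm before it (a gap of 29 mm between bar and front, crossed by two 8 mm stems 51 mm either side of the middle), 62 mm above the console. Moves with the drawer. Axes as the cabinet's.
- drawer_floor (a point): Centre of the drawer's inner floor, 22 mm above the console; moves with the drawer, axes as the cabinet's. Inside the drawer is 195 mm (x) x 304 mm (y), walls 6 mm thick and 56 mm high above the floor; the front panel (15 mm) stands 65 mm above the floor. With the drawer right out the front 150 mm or so of the inside is open to the sky (from x = -97 to about +55 mm); 66 mm are free between drawer floor and cabinet top inside.
- carton_green: Medicine carton, white with a green end and stripe: a rigid box 70 x 36 x 24 mm (its own x, y, z), about 45 g, starting flat (24 mm high) on the felt mat. Origin at the middle of the box. None if it is absent in this run.
- carton_violet: Medicine carton, white with a violet end and stripe: a rigid box 70 x 36 x 24 mm (its own x, y, z), about 45 g, starting flat (24 mm high) on the felt mat. Origin at the middle of the box. None if it is absent in this run.
- tub_white: Round white pill tub with a blue band, 40 mm across and 42 mm high, about 50 g, starting upright on the felt mat. Origin at its middle, own z along its axis towards the cap. None if it is absent in this run.
- tub_amber: Round amber pill tub with a white cap and paper label, 40 mm across and 42 mm high, about 50 g, starting upright on the felt mat. Origin at its middle, own z along its axis towards the cap. None if it is absent in this run.
- tub_green: Round white pill tub with a green cap and band, 40 mm across and 42 mm high, about 50 g, starting upright on the felt mat. Origin at its middle, own z along its axis towards the cap. None if it is absent in this run.
- watch_dock: Black smartwatch dock (bystander), base 80 x 75 mm, 55 mm high, loose, standing beyond the cork mat. Origin at the centre of its underside.
- bike_bell: Yellow bike bell (bystander), 54 mm across, 36 mm high, loose, standing beyond the felt mat. Origin at the centre of its underside.
- bottle_opener: Flat stainless bottle opener (bystander), 150 x 34 x 4 mm, lying across, along the middle of the cabinet's top. Origin at the centre of its underside.
Mind the look-alikes: they are no part of the job. There is more than one size of the tub_green; the one meant has the size given above. Leave any pink look-alike of the carton_violet alone.

How it is judged:
On the way, in this order (a step that is already met when the one before it is completed fails the run):
1. the drawer is pulled out by more than 100 mm (value of joint cabinet_drawer0 above 0.1 m), for 0.2 s.
2. every carton and tub of this run is in the drawer (x of carton_green in the frame of drawer_floor between -0.1 and 0.1 m and y of carton_green in the frame of drawer_floor between -0.155 and 0.155 m and z of carton_green in the frame of drawer_floor between 0 and 0.055 m and x of carton_violet in the frame of drawer_floor between -0.1 and 0.1 m and y of carton_violet in the frame of drawer_floor between -0.155 and 0.155 m and z of carton_violet in the frame of drawer_floor between 0 and 0.055 m and x of tub_white in the frame of drawer_floor between -0.1 and 0.1 m and y of tub_white in the frame of drawer_floor between -0.155 and 0.155 m and z of tub_white in the frame of drawer_floor between 0 and 0.055 m and x of tub_amber in the frame of drawer_floor between -0.1 and 0.1 m and y of tub_amber in the frame of drawer_floor between -0.155 and 0.155 m and z of tub_amber in the frame of drawer_floor between 0 and 0.055 m and x of tub_green in the frame of drawer_floor between -0.1 and 0.1 m and y of tub_green in the frame of drawer_floor between -0.155 and 0.155 m and z of tub_green in the frame of drawer_floor between 0 and 0.055 m), for 0.2 s.
At the end, for the whole second after the job is handed in: The organiser lies at rest, flat on the console, its centre within 18 mm (across) and 20 mm (along) of the cork mat's centre and its long side within 0.15 rad of the mat's; every carton and tub of the run is inside the drawer; the drawer is out by less than 8 mm (all of step 2 and x of organiser in the frame of cork_mat between -0.018 and 0.018 m and y of organiser in the frame of cork_mat between -0.02 and 0.02 m and angle between the y axis of organiser and the y axis of cork_mat, either way round below 0.15 rad and height (world z) of organiser below 0.008 m and angle between organiser's own z axis and vertical below 0.1 rad and value of joint cabinet_drawer0 below 0.008 m and linear speed of organiser below 0.02 m/s); the robot touches nothing.
It fails at once if the organiser is lifted more than 20 mm off the console or tipped by more than 0.4 rad (height (world z) of organiser above 0.02 m or angle between organiser's own z axis and vertical above 0.4 rad).
It fails at once if the watch dock is moved by more than 30 mm (distance of watch_dock from where it was at the start of the episode above 0.03 m).
It fails at once if the bike bell is moved by more than 30 mm (distance of bike_bell from where it was at the start of the episode above 0.03 m).
It fails at once if the bottle opener is moved by more than 30 mm (distance of bottle_opener from where it was at the start of the episode above 0.03 m).
Of carton_green, carton_violet, tub_white, tub_amber, tub_green only 3 to 5 are there at a start; the rules pass over those that are not, and their reading is None.
At some moment in a run one of organiser, carton_green, carton_violet, tub_white, tub_amber, tub_green may be knocked a few centimetres aside while the robot is not near it.
Once in a run the grip may slacken for a moment while it holds something.
It also fails if it takes over 210 s, if anything falls off the work surface, if the arm or the gripper's body presses on something with over 40 N, if the wrist force passes 120 N, or if a joint passes its speed limit or range.

## Working session

There is one attempt and no reset: what is moved stays moved. The work goes in short steps, Python scripts to look and compute and a tool call to move; the robot and the scene stay as the last step left them, time stands still between calls to the robot, and variables do not carry over. Pictures are saved under pics/ and viewed, at most 14 in all, crops included, and the job is handed in when it is done.

Besides the shell and the picture viewer there is one more tool, called after "Call:" by a JSON object that holds its "method" and its "body", one argument or row to a line. carry_out: Moves the arm, as the interface text tells. Its arguments: {"type":"object","properties":{"series":{"type":"string"},"jaw":{"type":"number"},"grip_force":{"type":"number"}},"required":["series"]}

```bash
mkdir -p pics; ls
cat > h.py <<'E'
import numpy as np, cv2
from workcell import bot, eyes, spot_in
def shot(cam,name=None):
    s=bot.read_state(); im,d=eyes.read_camera(cam)
    if name: cv2.imwrite(f'pics/{name}.png',im)
    return im,d,s
def cloud(cam,d):
    c=eyes.get_calibration(cam); K=np.array(c['K']); 
    v,u=np.mgrid[:d.shape[0],:d.shape[1]]
    p=np.stack([(u-K[0,2])/K[0,0]*d,(v-K[1,2])/K[1,1]*d,d],-1)
    R=np.array(c['rotation']); 
    if R.shape!=(3,3): R=cv2.Rodrigues(R.astype(float))[0]
    return p@R.T+np.array(c['position'])
E
python3 - <<'E'
from h import *
for c in('top','side'):
    im,d,s=shot(c,c+'0'); np.save(c+'0d.npy',d); print(c,eyes.get_calibration(c))
    P=cloud(c,d)
    for t in ['organiser','cork_mat','felt_mat','cabinet','carton_green','carton_violet','tub_white','tub_amber','tub_green','watch_dock','bike_bell','bottle_opener','cabinet_drawer0_handle']:
        r=spot_in(c,t)
        for x in r[:4]:
            q=x['rect']; print(t,round(x['score'],2),np.round(q).astype(int),np.round(P[int(q[1]),int(q[0])],3))
print(s)
E
```

```text
pics
top {'K': array([[467.63093243,   0.        , 317.29131598],
       [  0.        , 467.63093243, 197.95734305],
       [  0.        ,   0.        ,   1.        ]]), 'position': array([0.44809596, 0.03778582, 1.29581824]), 'rotation': array([-2.16787163,  2.20818219, -0.06110047])}
organiser 0.86 [338 219  56  41] [ 0.47  -0.009  0.028]
cork_mat 0.98 [446 202  75  50] [ 0.509 -0.309  0.005]
felt_mat 0.96 [221 212  97  97] [0.492 0.31  0.02 ]
cabinet 0.83 [335 110 137 112] [ 0.748 -0.004  0.1  ]
cabinet 0.67 [446 201  75  48] [ 0.512 -0.314 -0.003]
carton_green 0.63 [239 189  19  25] [0.557 0.26  0.023]
carton_violet 0.92 [227 291  17  29] [0.282 0.291 0.025]
carton_violet 0.69 [217 212  16  28] [0.495 0.319 0.03 ]
carton_violet 0.21 [202 237  15  17] [0.426 0.357 0.039]
tub_white 0.55 [238 189  23  30] [0.554 0.26  0.024]
tub_white 0.46 [241 227  12  15] [0.45  0.253 0.038]
tub_white 0.29 [219 210  99 100] [0.498 0.312 0.021]
tub_amber 0.73 [193 197  16  16] [0.536 0.378 0.04 ]
tub_amber 0.34 [202 236  15  18] [0.428 0.357 0.041]
tub_green 0.68 [148 226  13  13] [0.46  0.505 0.03
[... 1678 characters left out ...]
054]
{'time': 0.7, 'q': array([ 1.10608291e+00,  2.63861235e-01,  1.60395502e+00, -3.22932615e-05,
        1.27369280e+00, -3.69162280e-02]), 'joint_vel': array([-3.53951170e-05,  2.99298620e-04, -1.12039493e-03, -7.25517476e-04,
        6.73891961e-04,  1.41871871e-04]), 'joint_torque': array([-9.39318525e-04, -5.14847052e+01, -3.67608118e+01, -4.75875015e-05,
        6.53777697e-04,  2.09954251e-06]), 'tool_pos': array([0.28006544, 0.61417827, 0.2453302 ]), 'tcp_rot': array([6.66844545e-01, 3.06995186e+00, 1.15158708e-04]), 'wrist_force': array([ 0.46389968, -0.27412134,  0.90498734]), 'torque': array([-0.02735059, -0.02937673, -0.00716767]), 'grip_force': 0.0, 'width': 1.0014295065438588}
```

Run:
```python
from h import *
im=cv2.imread('pics/top0.png'); 
a=cv2.resize(im[60:320,120:500],None,fx=2.1,fy=2.1,interpolation=cv2.INTER_CUBIC); cv2.imwrite('pics/a.png',a)
s=cv2.imread('pics/side0.png'); b=cv2.resize(s[240:400,220:400],None,fx=3.6,fy=3.6,interpolation=cv2.INTER_CUBIC); cv2.imwrite('pics/b.png',b)
```

```text
(no output)
```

View pics/a.png

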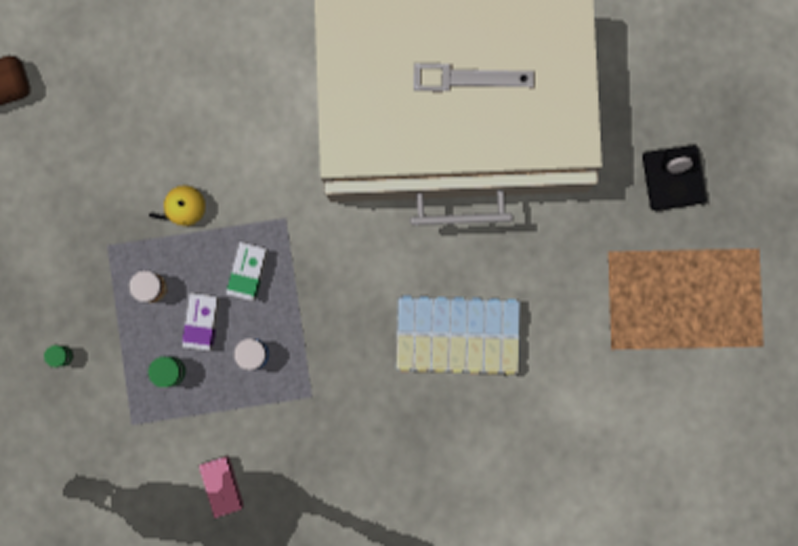

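View pics/b.png

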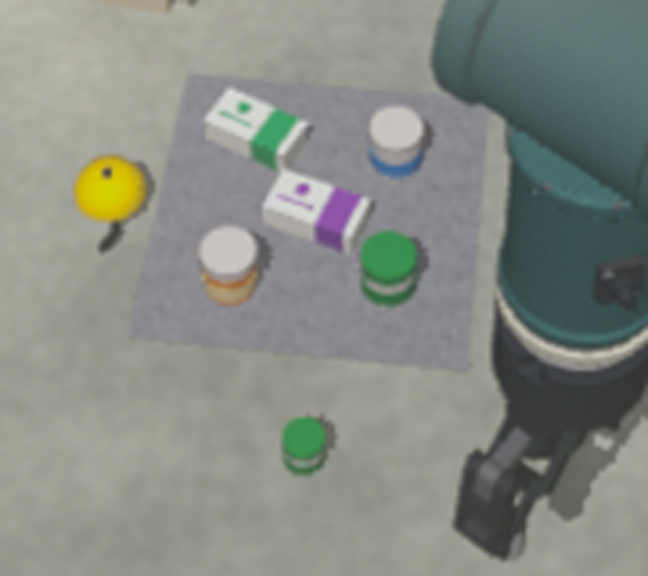

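Five targets are on the felt (crop a): amber tub (146,286), white tub (250,353), green tub (165,372), and the green-striped and violet-striped cartons. The small green tub at (57,355) and the pink carton at (220,487) are off the felt. They are look-alikes, because the first is too small and the second is pink, so I'll leave them alone.

```bash
cat >> h.py <<'E'
def onplane(cam,uv,z):
    c=eyes.get_calibration(cam); K=np.array(c['K']); R=cv2.Rodrigues(np.array(c['rotation'],float))[0]; o=np.array(c['position'])
    uv=np.atleast_2d(uv).astype(float); r=np.c_[(uv-K[[0,1],[2,2]])/K[0,0],np.ones(len(uv))]@R.T
    return o+r*((z-o[2])/r[:,2:])
def rect(mask,z,cam='top'):
    "largest blob -> (centre xy, long side direction deg, long, short)"
    n,l,st,_=cv2.connectedComponentsWithStats(mask.astype(np.uint8)); 
    if n<2: return None
    k=1+st[1:,4].argmax(); v,u=np.nonzero(l==k)
    p=onplane(cam,np.c_[u,v],z)[:,:2]
    (c,wh,a)=cv2.minAreaRect((p*1000).astype(np.float32)); b=cv2.boxPoints((c,wh,a))
    e=[b[1]-b[0],b[2]-b[1]]; e=max(e,key=np.linalg.norm)
    return np.round(np.array(c)/1000,4),round(float(np.degrees(np.arctan2(e[1],e[0]))%180),1),np.round(sorted(wh),0),st[k,4],np.round(p.mean(0),4)
def roi(m,x0,y0,x1,y1):
    o=np.zeros_like(m); o[y0:y1,x0:x1]=m[y0:y1,x0:x1]; return o
def scene(im,d):
    P=cloud('top',d); H=P[...,2]; X,Y=P[...,0],P[...,1]; hsv=cv2.cvtColor(im,cv2.COLOR_BGR2HSV); h,s,v=cv2.split(hsv)
    out={}
    out['organiser']=rect((s>38)&(H>.012)&(H<.045)&(Y<.13)&(X<.6)&(X>.3),.028)
    out['cork']=rect((h<20)&(s>90)&(H<.02)&(Y<-.15),.001)
    out['cabtop']=rect((H>.088)&(H<.115)&(X>.55)&(abs(Y)<.3),.1)
    return out
E
python3 - <<'E'
from h import *
im=cv2.imread('pics/top0.png'); d=np.load('top0d.npy')
for k,v in scene(im,d).items(): print(k,v)
P=cloud('top',d);H=P[...,2]
for n,x,y in [('cg',239,189),('cv',216,212),('tw',240,227),('ta',193,197),('tg',201,236)]:
    m=roi(H>.013,x-13,y-18,x+14,y+19); print(n,rect(m,.024 if n[0]=='c' else .042))
# organiser z / handle / drawer
for u,v in [(280,148),(340,148),(400,145),(275,152),(340,150),(400,147),(405,147),(338,163),(320,163),(360,163)]: print((u,v),P[v,u].round(3))
print('cab front corners',onplane('top',[(273.3,144.8),(406.2,139.5)],.1).round(4))
print('handle ends',onplane('top',[(120+413/2.1,60+221/2.1),(120+512/2.1,60+217/2.1)],.067).round(4))
E
```

```text
organiser (array([0.4952, 0.0325]), 88.9, array([43., 62.]), np.int32(361), array([0.4944, 0.0325]))
cork (array([ 0.5428, -0.4498]), 176.6, array([ 794., 1109.]), np.int32(24641), array([ 0.7537, -0.6441]))
cabtop (array([ 0.778 , -0.0138]), 91.2, array([227., 346.]), np.int32(11448), array([ 0.7775, -0.0138]))
cg (array([0.5564, 0.2621]), 166.5, array([39., 71.]), np.int32(355), array([0.5557, 0.2619]))
cv (array([0.4915, 0.3224]), 170.9, array([38., 70.]), np.int32(359), array([0.4915, 0.3226]))
tw (array([0.4478, 0.2531]), 89.5, array([38., 40.]), np.int32(192), array([0.4482, 0.2535]))
ta (array([0.5362, 0.3858]), 88.9, array([38., 43.]), np.int32(204), array([0.5368, 0.3861]))
tg (array([0.4284, 0.3618]), 89.0, array([37., 43.]), np.int32(209), array([0.4283, 0.3623]))
(280, 148) [0.654 0.138 0.086]
(340, 148) [ 0.651 -0.018  0.089]
(400, 145) [ 0.655 -0.174  0.09 ]
(275, 152) [0.646 0.152 0.074]
(340, 150) [ 0.649 -0.019  0.069]
(400, 147) [ 0.653 -0.177  0.074]
(405, 147) [ 0.664 -0.203  0.005]
(338, 163) [ 0.614 -0.013  0.069]
(320, 163) [0.615 0.034 0.069]
(360, 163) [ 0.613 -0.071  0.069]
cab front corners [[ 0.6605  0.1541  0.1   ]
 [ 0.6677 -0.1889  0.1   ]]
handle ends [[ 0.6097  0.0433  0.067 ]
 [ 0.6124 -0.0814  0.067 ]]
```

```bash
python3 - <<'E'
s=open('h.py').read()
s=s.replace("rect((s>38)&(H>.012)&(H<.045)&(Y<.13)&(X<.6)&(X>.3),.028)","rect((H>.013)&(H<.045)&(abs(Y+.15)<.27)&(X<.585)&(X>.3),.028)")
s=s.replace("(H<.02)&(Y<-.15)","(abs(H)<.02)&(Y<-.15)&(Y>-.5)&(X>.35)&(X<.7)")
open('h.py','w').write(s)
E
python3 - <<'E'
from h import *
im=cv2.imread('pics/top0.png'); d=np.load('top0d.npy')
for k,v in scene(im,d).items(): print(k,v)
E
```

```text
organiser (array([ 0.4683, -0.0112]), 87.2, array([ 97., 159.]), np.int32(2068), array([ 0.4682, -0.0113]))
cork (array([ 0.5093, -0.3125]), 89.0, array([128., 199.]), np.int32(3295), array([ 0.5093, -0.3125]))
cabtop (array([ 0.778 , -0.0138]), 91.2, array([227., 346.]), np.int32(11448), array([ 0.7775, -0.0138]))
```

Call:
{"method": "carry_out", "body": {
  "series": "0.0188 -0.0494 0 -6.65;0.0188 -0.0494 0 -6.65;0.0188 -0.0494 0 -6.65;0.0188 -0.0494 0 -6.65;0.0188 -0.0494 0 -6.65;0.0188 -0.0494 0 -6.65;0.0188 -0.0494 0 -6.65;0.0188 -0.0494 0 -6.65;0.0188 -0.0494 0 -6.65;0.0188 -0.0494 0 -6.65;0 0 -0.045 0;0 0 -0.045 0;0 0 -0.045 0;0 0 -0.045 0;0 0 -0.03 0;0 0 -0.015 0;0 0 0 0",
  "jaw": 0.2
}}

```text
time: 3.52
tool_pos: [0.4675, 0.12, 0.0197]
tcp_rot: [-2.24, -2.201, 0.002]
wrist_force: [0.5, 0.1, 0.5]
width: 0.599
grip_force: 0.0
```

Call:
{"method": "carry_out", "body": {
  "series": "0 -0.015 0 0;0 -0.015 0 0;0 -0.008 0 0;0 -0.010 0 0;0 -0.015 0 0;0 -0.018 0 0;0 -0.018 0 0;0 -0.018 0 0;0 -0.018 0 0;0 -0.018 0 0;0 -0.018 0 0;0 -0.018 0 0;0 -0.018 0 0;0 -0.018 0 0;0 -0.018 0 0;0 -0.018 0 0;0 -0.018 0 0;0 -0.018 0 0;0 -0.010 0 0;0 0 0 0"
}}

```text
time: 6.02
tool_pos: [0.4681, -0.188, 0.0202]
tcp_rot: [2.241, 2.2, -0.001]
wrist_force: [0.8, 0.4, -0.7]
width: 0.599
grip_force: 0.0
```

Run:
```python
from h import *
im,d,s=shot('top','p1'); print(s['tool_pos'],s['wrist_force'])
print(cv2.imwrite('pics/p1c.png',cv2.resize(im[130:280,280:520],None,fx=3,fy=3)))
for k,v in scene(im,d).items(): print(k,v)
```

```text
[ 0.46806385 -0.18799559  0.02020249] [ 0.83082509  0.39414918 -0.7480581 ]
True
organiser (array([ 0.5115, -0.3355]), 80.8, array([13., 45.]), np.int32(58), array([ 0.5112, -0.3399]))
cork (array([ 0.5107, -0.3127]), 88.9, array([125., 198.]), np.int32(1491), array([ 0.5307, -0.3484]))
cabtop (array([ 0.778 , -0.0138]), 91.2, array([227., 346.]), np.int32(11438), array([ 0.7776, -0.0139]))
```

View pics/p1c.png

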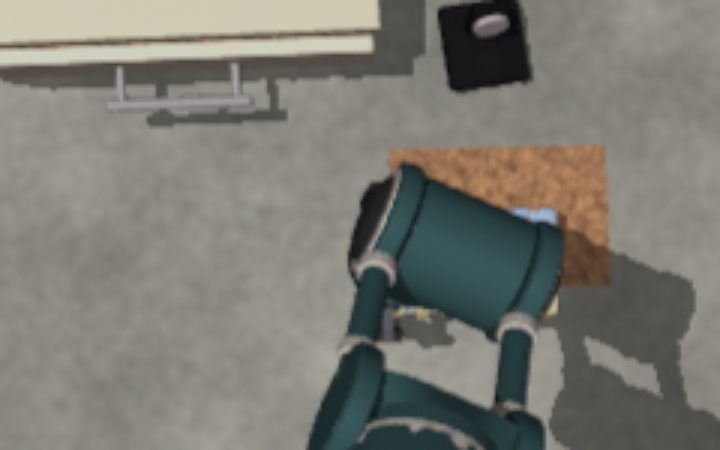

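Call:
{"method": "carry_out", "body": {
  "series": "0 -0.010 0 0;0 -0.010 0 0;0 -0.007 0 0;0 0 0 0;0 0.020 0 0;0 0.030 0 0;0 0 0.05 10;0 0 0.05 10;-0.025 -0.02 0 10;-0.025 -0.03 0 10;-0.025 -0.03 0 10;-0.01 -0.03 0 10;0 -0.03 0 10;0 0 0 10;0 0 0 10;0 0 0 0",
  "jaw": 1
}}

```text
time: 8.07
tool_pos: [0.3831, -0.3029, 0.1202]
tcp_rot: [-0.03, -3.141, -0.0]
wrist_force: [-0.3, 0.8, 0.6]
width: 1.003
grip_force: 0.0
```

Run:
```python
from h import *
im,d,s=shot('top','p2'); print(s['tool_pos'],s['wrist_force'])
for k,v in scene(im,d).items(): print(k,v)
```

```text
[ 0.38311987 -0.30285064  0.12018601] [-0.29061485  0.78833216  0.57207789]
organiser (array([ 0.4687, -0.3024]), 88.9, array([ 95., 160.]), np.int32(2083), array([ 0.4696, -0.3023]))
cork (array([ 0.5101, -0.3125]), 89.8, array([126., 199.]), np.int32(1691), array([ 0.5349, -0.317 ]))
cabtop (array([ 0.7781, -0.0138]), 91.2, array([227., 346.]), np.int32(11442), array([ 0.7775, -0.0138]))
```

Call:
{"method": "carry_out", "body": {
  "series": "0 0 -0.04 0;0 0 -0.04 0;0 0 -0.025 0;0 0 0 0;0.015 0 0 0;0.010 0 0 0;0.005 0 0 0;0.008 -0.002 0 0;0.008 -0.002 0 0;0.008 -0.002 0 0;0.008 -0.002 0 0;0.006 -0.002 0 0;0.002 0 0 0;0 0 0 0;-0.03 0 0 0;-0.02 0 0.03 0;0 0 0.05 0;0 0 0.05 0",
  "jaw": 0.6
}}

```text
time: 10.38
tool_pos: [0.4027, -0.3137, 0.1464]
tcp_rot: [0.029, 3.141, 0.0]
wrist_force: [0.3, -1.2, 0.4]
width: 0.802
grip_force: 0.0
```

Run:
```python
from h import *
im,d,s=shot('top','p3'); print(s['tool_pos'],s['wrist_force'])
for k,v in scene(im,d).items(): print(k,v)
P=cloud('top',d);H=P[...,2]
for n,x,y in [('cg',239,189),('cv',216,212),('tw',240,227),('ta',193,197),('tg',201,236)]:
    m=roi(H>.013,x-13,y-18,x+14,y+19); print(n,rect(m,.024 if n[0]=='c' else .042))
```

```text
[ 0.4026826  -0.31369923  0.14643721] [ 0.29496108 -1.22766727  0.35450018]
organiser (array([ 0.5147, -0.3117]), 88.9, array([ 95., 160.]), np.int32(2082), array([ 0.5136, -0.3115]))
cork (array([ 0.5094, -0.3125]), 90.2, array([128., 199.]), np.int32(1116), array([ 0.5006, -0.3031]))
cabtop (array([ 0.778 , -0.0138]), 91.2, array([227., 346.]), np.int32(11432), array([ 0.7776, -0.0139]))
cg (array([0.5557, 0.2615]), 164.7, array([38., 70.]), np.int32(353), array([0.5556, 0.2619]))
cv (array([0.492 , 0.3216]), 171.0, array([40., 71.]), np.int32(359), array([0.4915, 0.3226]))
tw (array([0.4478, 0.2532]), 89.0, array([37., 40.]), np.int32(190), array([0.4482, 0.2537]))
ta (array([0.5362, 0.3858]), 88.9, array([38., 43.]), np.int32(204), array([0.5369, 0.3861]))
tg (array([0.4284, 0.3618]), 89.0, array([37., 43.]), np.int32(210), array([0.4282, 0.3621]))
```

Run:
```python
from h import *
d=np.load('top0d.npy');P=cloud('top',d);H=P[...,2];X=P[...,0];Y=P[...,1]
m=(H>.045)&(H<.09)&(X<.632)&(X>.58)&(abs(Y)<.15)
v,u=np.nonzero(m);p=onplane('top',np.c_[u,v],.067)
k=p[:,0]<.625
print(len(v)); print(rect(m,.067))
for a in range(300,380,12):
    r=v[u==a]; print(a,r,onplane('top',[(a,r.mean())],.067).round(4) if len(r) else '')
d=np.load('side0d.npy');P=cloud('side',d);H=P[...,2];X=P[...,0];Y=P[...,1]
m=(H>.045)&(H<.09)&(X<.632)&(X>.58)&(abs(Y)<.15)
print('side',P[m].mean(0) if m.any() else None,rect(m,.063,'side'))
```

```text
232
(array([ 0.6185, -0.0172]), 88.9, array([ 24., 130.]), np.int32(232), array([ 0.6148, -0.0161]))
300 [] 
312 [] 
324 [162 164 165 166] [[0.6119 0.0239 0.067 ]]
336 [162 163 164 165] [[ 0.6133 -0.0079  0.067 ]]
348 [162 163 164 165] [[ 0.6127 -0.0396  0.067 ]]
360 [159 160 161 162 163 164] [[ 0.6174 -0.0714  0.067 ]]
372 [] 
side [ 0.61370639 -0.01271063  0.06547646] (array([ 0.6192, -0.0173]), 90.4, array([ 26., 130.]), np.int32(131), array([ 0.6145, -0.0153]))
```

Call:
{"method": "carry_out", "body": {
  "series": "0 0 0.03 0;0.0208 0.0295 0.03 -9.75;0.0208 0.0295 0 -9.75;0.0208 0.0295 0 -9.75;0.0208 0.0295 0 -9.75;0.0208 0.0295 0 -9.75;0.0208 0.0295 0 -9.75;0.0208 0.0295 0 -9.75;0.0208 0.0295 0 -9.75;0.0208 0.0295 0 -9.75;0.0208 0.0295 0 0;0 0 0 0;0 0 0 0",
  "jaw": -0.4
}}

```text
time: 12.05
tool_pos: [0.6108, -0.0189, 0.205]
tcp_rot: [-2.197, -2.246, 0.001]
wrist_force: [-0.2, 0.1, -0.4]
width: 0.299
grip_force: 0.0
```

Call:
{"method": "carry_out", "body": {
  "series": "0.002 0 -0.04 0;0 0 -0.04 0;0 0 -0.02 0;0 0 -0.015 0;0 0 -0.010 0;0 0 -0.010 0;0 0 -0.013 0;0 0 0 0"
}}

```text
time: 13.05
tool_pos: [0.6159, -0.0189, 0.0594]
tcp_rot: [2.194, 2.242, 0.006]
wrist_force: [0.7, -0.0, 3.6]
width: 0.301
grip_force: 1.4
```

Call:
{"method": "carry_out", "body": {
  "series": "0 0 0 0;0 0 0 0;0 0 0 0;0 0 0 0;-0.005 0 0 0;-0.01 0 0 0;0 0 0 0",
  "jaw": -1,
  "grip_force": 40
}}

```text
time: 13.92
tool_pos: [0.5973, -0.0191, 0.058]
tcp_rot: [2.197, 2.245, -0.001]
wrist_force: [-0.8, -1.0, 7.8]
width: 0.109
grip_force: 39.9
```

Call:
{"method": "carry_out", "body": {
  "series": "-0.01 0 0 0;-0.015 -0.0003 0 0;-0.015 -0.0003 0 0;-0.015 -0.0003 0 0;-0.015 -0.0003 0 0;-0.015 -0.0003 0 0;-0.015 -0.0003 0 0;-0.015 -0.0003 0 0;-0.010 -0.0002 0 0;-0.006 0 0 0;0 0 0 0"
}}

```text
time: 15.3
tool_pos: [0.4662, -0.0217, 0.0579]
tcp_rot: [2.196, 2.245, -0.001]
wrist_force: [-1.3, -3.1, 10.1]
width: 0.109
grip_force: 40.7
```

Call:
{"method": "carry_out", "body": {
  "series": "0 0 0 0;0 0 0 0;0 0 0.02 0;0 0 0.04 0;0 0 0.04 0;0 0 0.04 0;0 0 0 0",
  "jaw": -0.4
}}

```text
time: 16.18
tool_pos: [0.4689, -0.0211, 0.2001]
tcp_rot: [2.194, 2.243, 0.006]
wrist_force: [-0.2, -0.1, -0.0]
width: 0.299
grip_force: 0.0
```

```bash
cat >> h.py <<'E'
def felt(d):
    P=cloud('top',d);H=P[...,2]
    m=(H>.013)&(H<.06)&(P[...,0]>.35)&(P[...,0]<.63)&(P[...,1]>.19)&(P[...,1]<.46)
    n,l,st,c=cv2.connectedComponentsWithStats(m.astype(np.uint8))
    for k in range(1,n):
        if st[k,4]>60:
            z=np.percentile(H[l==k],70); z=.024 if z<.033 else .042
            print(c[k].round(),z,rect(l==k,z))
def all(name):
    im,d,s=shot('top',name); print(s['time'],s['tool_pos'])
    for k,v in scene(im,d).items(): print(k,v)
    felt(d); return im,d
E
python3 - <<'E'
from h import *
im,d=all('p4')
P=cloud('top',d)
for u,v in [(310,195),(318,188),(320,165),(280,165),(400,165),(290,190),(390,190),(400,195)]: print((u,v),P[v,u].round(3))
cv2.imwrite('pics/p4c.png',cv2.resize(im[90:280,180:500],None,fx=2.4,fy=2.4))
E
```

```text
16.175 [ 0.46891031 -0.02108074  0.20014645]
organiser (array([ 0.5147, -0.3108]), 88.9, array([ 95., 162.]), np.int32(2083), array([ 0.5136, -0.3115]))
cork (array([ 0.5094, -0.3125]), 89.0, array([128., 199.]), np.int32(1116), array([ 0.5006, -0.3029]))
cabtop (array([ 0.7781, -0.0138]), 91.2, array([227., 346.]), np.int32(11447), array([ 0.7776, -0.0138]))
[237. 188.] 0.024 (array([0.5558, 0.2617]), 164.7, array([38., 70.]), np.int32(354), array([0.5557, 0.2618]))
[190. 196.] 0.042 (array([0.5362, 0.3858]), 88.9, array([38., 43.]), np.int32(204), array([0.5369, 0.3861]))
[215. 212.] 0.024 (array([0.4915, 0.3222]), 171.0, array([39., 70.]), np.int32(360), array([0.4914, 0.3225]))
[239. 228.] 0.042 (array([0.4478, 0.2531]), 89.5, array([38., 40.]), np.int32(192), array([0.4482, 0.2535]))
[199. 236.] 0.042 (array([0.4284, 0.3618]), 89.0, array([37., 43.]), np.int32(209), array([0.4282, 0.3621]))
(310, 195) [0.534 0.063 0.021]
(318, 188) [0.553 0.041 0.022]
(320, 165) [0.616 0.034 0.025]
(280, 165) [0.61  0.139 0.083]
(400, 165) [ 0.605 -0.176  0.074]
(290, 190) [0.549 0.118 0.021]
(390, 190) [ 0.504 -0.076  0.548]
(400, 195) [ 0.526 -0.172  0.083]
```

View pics/p4c.png

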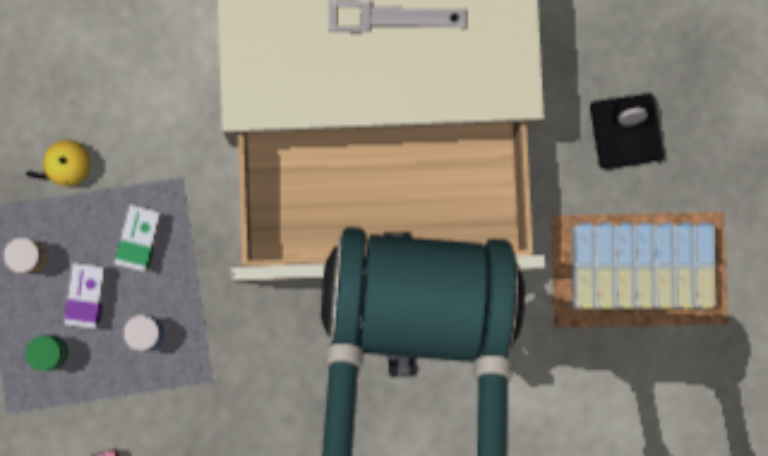

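Call:
{"method": "carry_out", "body": {
  "series": "0.0108 0.0353 0 9.3;0.0108 0.0353 0 9.3;0.0108 0.0353 0 9.3;0.0108 0.0353 0 9.3;0.0108 0.0353 0 9.3;0.0108 0.0353 0 9.3;0.0108 0.0353 0 9.3;0.0108 0.0353 0 9.3;0 0 -0.05 0;0 0 -0.05 0;0 0 -0.04 0;0 0 -0.025 0;0 0 -0.018 0;0 0 0 0",
  "jaw": 0.4
}}

```text
time: 17.98
tool_pos: [0.5519, 0.2607, 0.012]
tcp_rot: [-0.392, -3.114, 0.003]
wrist_force: [-0.6, -0.1, 1.5]
width: 0.7
grip_force: 0.0
```

Call:
{"method": "carry_out", "body": {
  "series": "0 0 0 0;0 0 0 0;0 0 0 0;0 0 0 0;0 0 0.03 0;0 0 0.05 0;0 0 0.05 0;0 0 0 0",
  "jaw": -1,
  "grip_force": 35
}}

```text
time: 18.98
tool_pos: [0.5572, 0.2629, 0.1504]
tcp_rot: [0.391, 3.107, 0.009]
wrist_force: [0.0, 0.9, -1.0]
width: 0.416
grip_force: 35.9
```

Call:
{"method": "carry_out", "body": {
  "series": "0.0056 -0.0356 0 3.1;0.0056 -0.0356 0 3.1;0.0056 -0.0356 0 3.1;0.0056 -0.0356 0 3.1;0.0056 -0.0356 0 3.1;0 0 -0.05 0;0 0 -0.035 0;0 0 -0.015 0;0 0 -0.005 0;0 0 0 0"
}}

```text
time: 20.23
tool_pos: [0.5821, 0.083, 0.0399]
tcp_rot: [-0.031, 3.14, -0.001]
wrist_force: [-0.1, -2.7, -1.0]
width: 0.412
grip_force: 37.3
```

Call:
{"method": "carry_out", "body": {
  "series": "0 0 0 0;0 0 0 0;0 0 0 0;0 0 0.03 0;0 0 0.06 0;0 0 0.05 0;0 0 0 0",
  "jaw": 0.1
}}

```text
time: 21.1
tool_pos: [0.5865, 0.0845, 0.1876]
tcp_rot: [-0.032, 3.127, 0.003]
wrist_force: [0.3, -0.9, -0.3]
width: 0.551
grip_force: 0.0
```

```bash
python3 -c "
from h import *
all('p5')"
```

```text
21.1 [0.58645804 0.08445096 0.18759876]
organiser (array([ 0.5147, -0.3117]), 88.9, array([ 95., 160.]), np.int32(2085), array([ 0.5135, -0.3115]))
cork (array([ 0.5094, -0.3125]), 90.2, array([128., 199.]), np.int32(1102), array([ 0.5001, -0.3033]))
cabtop (array([ 0.778 , -0.0138]), 91.2, array([227., 346.]), np.int32(10148), array([ 0.7884, -0.0263]))
[208. 164.] 0.024 (array([0.6244, 0.3426]), 88.9, array([11., 41.]), np.int32(63), array([0.6251, 0.3423]))
[190. 196.] 0.042 (array([0.5362, 0.3858]), 88.9, array([38., 43.]), np.int32(202), array([0.5369, 0.3863]))
[215. 212.] 0.024 (array([0.4915, 0.3223]), 170.9, array([38., 70.]), np.int32(360), array([0.4916, 0.3224]))
[239. 228.] 0.042 (array([0.4478, 0.2531]), 89.5, array([38., 40.]), np.int32(190), array([0.4482, 0.2537]))
[199. 236.] 0.042 (array([0.4284, 0.3618]), 89.0, array([37., 43.]), np.int32(205), array([0.4281, 0.3626]))
```

Call:
{"method": "carry_out", "body": {
  "series": "-0.0156 0.0396 0 -1.7;-0.0156 0.0396 0 -1.7;-0.0156 0.0396 0 -1.7;-0.0156 0.0396 0 -1.7;-0.0156 0.0396 0 -1.7;-0.0156 0.0396 0 -1.7;0 0 -0.05 0;0 0 -0.05 0;0 0 -0.035 0;0 0 -0.02 0;0 0 -0.013 0;0 0 0 0",
  "jaw": 0.4
}}

```text
time: 22.65
tool_pos: [0.4881, 0.321, 0.0112]
tcp_rot: [-0.248, -3.132, -0.0]
wrist_force: [-0.5, -0.1, 0.3]
width: 0.698
grip_force: 0.0
```

Call:
{"method": "carry_out", "body": {
  "series": "0 0 0 0;0 0 0 0;0 0 0 0;0 0 0 0;0 0 0.03 0;0 0 0.05 0;0 0 0.05 0;0 0 0 0",
  "jaw": -1,
  "grip_force": 35
}}

```text
time: 23.65
tool_pos: [0.4913, 0.323, 0.1473]
tcp_rot: [0.248, 3.123, 0.01]
wrist_force: [0.8, 0.4, -0.4]
width: 0.414
grip_force: 35.7
```

Call:
{"method": "carry_out", "body": {
  "series": "0.0134 -0.0433 0 1.45;0.0134 -0.0433 0 1.45;0.0134 -0.0433 0 1.45;0.0134 -0.0433 0 1.45;0.0134 -0.0433 0 1.45;0.0134 -0.0433 0 1.45;0.0134 -0.0433 0 1.45;0 0 -0.05 0;0 0 -0.034 0;0 0 -0.015 0;0 0 -0.004 0;0 0 0 0"
}}

```text
time: 25.15
tool_pos: [0.5824, 0.018, 0.0391]
tcp_rot: [-0.03, 3.14, -0.0]
wrist_force: [0.8, -0.4, 0.7]
width: 0.413
grip_force: 35.7
```

Call:
{"method": "carry_out", "body": {
  "series": "0 0 0 0;0 0 0 0;0 0 0 0;0 0 0.03 0;0 0 0.06 0;0 0 0.05 0;0 0 0 0",
  "jaw": 0.1
}}

```text
time: 26.02
tool_pos: [0.5857, 0.0178, 0.1847]
tcp_rot: [-0.03, 3.13, -0.0]
wrist_force: [0.2, -0.5, -0.4]
width: 0.547
grip_force: 0.0
```

```bash
python3 -c "
from h import *
all('p6')"
```

```text
26.025 [0.58565866 0.017762   0.18471227]
organiser (array([ 0.5147, -0.3108]), 88.9, array([ 95., 162.]), np.int32(2078), array([ 0.5136, -0.3116]))
cork (array([ 0.5093, -0.3125]), 90.1, array([127., 199.]), np.int32(1096), array([ 0.4998, -0.3031]))
cabtop (array([ 0.7781, -0.0138]), 91.2, array([227., 346.]), np.int32(9804), array([ 0.7919, -0.0177]))
[207. 164.] 0.024 (array([0.6245, 0.3453]), 88.9, array([11., 47.]), np.int32(64), array([0.6253, 0.3432]))
[190. 196.] 0.042 (array([0.5362, 0.3858]), 88.9, array([38., 43.]), np.int32(202), array([0.5367, 0.3861]))
[239. 228.] 0.042 (array([0.4485, 0.2538]), 134.2, array([38., 40.]), np.int32(190), array([0.4483, 0.2536]))
[199. 236.] 0.042 (array([0.4284, 0.3618]), 89.0, array([37., 43.]), np.int32(207), array([0.4281, 0.3624]))
```

Call:
{"method": "carry_out", "body": {
  "series": "-0.0153 0.0262 0 -10;-0.0153 0.0262 0 -10;-0.0153 0.0262 0 -10;-0.0153 0.0262 0 -10;-0.0153 0.0262 0 -10;-0.0153 0.0262 0 -10;-0.0153 0.0262 0 -10;-0.0153 0.0262 0 -10;-0.0153 0.0262 0 -10;0 0 -0.05 0;0 0 -0.05 0;0 0 -0.03 0;0 0 -0.015 0;0 0 -0.010 0;0 0 0 0",
  "jaw": 0.5
}}

```text
time: 27.95
tool_pos: [0.4439, 0.2535, 0.0231]
tcp_rot: [-2.2, -2.242, 0.001]
wrist_force: [-1.4, -0.8, 0.5]
width: 0.754
grip_force: 0.0
```

Call:
{"method": "carry_out", "body": {
  "series": "0 0 0 0;0 0 0 0;0 0 0 0;0 0 0 0;0 0 0.03 0;0 0 0.05 0;0 0 0.05 0;0 0 0 0",
  "jaw": -1,
  "grip_force": 35
}}

```text
time: 28.95
tool_pos: [0.4472, 0.2553, 0.1585]
tcp_rot: [2.198, 2.24, 0.015]
wrist_force: [0.3, 0.5, -1.3]
width: 0.46
grip_force: 35.4
```

Call:
{"method": "carry_out", "body": {
  "series": "0.0204 -0.0414 0 0;0.0204 -0.0414 0 0;0.0204 -0.0414 0 0;0.0204 -0.0414 0 0;0.0204 -0.0414 0 0;0.0204 -0.0414 0 0;0.0204 -0.0414 0 0;0 0 -0.05 0;0 0 -0.034 0;0 0 -0.015 0;0 0 -0.005 0;0 0 0 0"
}}

```text
time: 30.45
tool_pos: [0.5873, -0.0361, 0.0499]
tcp_rot: [2.199, 2.242, 0.001]
wrist_force: [-0.5, 1.0, -1.0]
width: 0.456
grip_force: 35.5
```

Call:
{"method": "carry_out", "body": {
  "series": "0 0 0 0;0 0 0 0;0 0 0 0;0 0 0.03 0;0 0 0.06 0;0 0 0.05 0;0 0 0 0",
  "jaw": 0.3
}}

```text
time: 31.32
tool_pos: [0.5907, -0.0366, 0.1958]
tcp_rot: [2.194, 2.236, 0.011]
wrist_force: [0.3, 0.8, 0.5]
width: 0.649
grip_force: 0.0
```

```bash
python3 -c "
from h import *
all('p7')"
```

```text
31.325 [ 0.59068981 -0.03662874  0.19583705]
organiser (array([ 0.5147, -0.3117]), 88.9, array([ 95., 160.]), np.int32(2080), array([ 0.5136, -0.3117]))
cork (array([ 0.5094, -0.3125]), 90.1, array([128., 199.]), np.int32(1100), array([ 0.4998, -0.3029]))
cabtop (array([ 0.7781, -0.0138]), 91.2, array([227., 346.]), np.int32(9433), array([ 0.7943, -0.001 ]))
[208. 164.] 0.024 (array([0.6244, 0.3426]), 88.9, array([11., 41.]), np.int32(65), array([0.6253, 0.3423]))
[190. 196.] 0.042 (array([0.5362, 0.3858]), 88.9, array([38., 43.]), np.int32(201), array([0.537 , 0.3863]))
[199. 236.] 0.042 (array([0.4284, 0.3618]), 89.0, array([37., 43.]), np.int32(211), array([0.4282, 0.362 ]))
```

Two green-capped tubs fit the name: the one on the felt at top (201,236), about 40 mm across and 42 mm high, and the smaller one at (148,226), off the felt. Enlarged crop b shows the felt one is clearly larger, so it matches the given size and I'm taking it.

Call:
{"method": "carry_out", "body": {
  "series": "-0.018 0.0441 0 0;-0.018 0.0441 0 0;-0.018 0.0441 0 0;-0.018 0.0441 0 0;-0.018 0.0441 0 0;-0.018 0.0441 0 0;-0.018 0.0441 0 0;-0.018 0.0441 0 0;-0.018 0.0441 0 0;0 0 -0.05 0;0 0 -0.05 0;0 0 -0.04 0;0 0 -0.015 0;0 0 -0.010 0;0 0 0 0",
  "jaw": 0.5
}}

```text
time: 33.25
tool_pos: [0.425, 0.3608, 0.0245]
tcp_rot: [2.2, 2.242, 0.0]
wrist_force: [0.1, 0.0, 0.5]
width: 0.753
grip_force: 0.0
```

Call:
{"method": "carry_out", "body": {
  "series": "0 0 0 0;0 0 0 0;0 0 0 0;0 0 0 0;0 0 0.03 0;0 0 0.05 0;0 0 0.05 0;0 0 0 0",
  "jaw": -1,
  "grip_force": 35
}}

```text
time: 34.25
tool_pos: [0.4278, 0.3631, 0.16]
tcp_rot: [2.199, 2.241, 0.017]
wrist_force: [1.1, 0.4, -0.8]
width: 0.462
grip_force: 35.4
```

Call:
{"method": "carry_out", "body": {
  "series": "0.018 -0.0498 0 0;0.018 -0.0498 0 0;0.018 -0.0498 0 0;0.018 -0.0498 0 0;0.018 -0.0498 0 0;0.018 -0.0498 0 0;0.018 -0.0498 0 0;0.018 -0.0498 0 0;0.018 -0.0498 0 0;0 0 -0.05 0;0 0 -0.034 0;0 0 -0.017 0;0 0 -0.005 0;0 0 0 0"
}}

```text
time: 36.0
tool_pos: [0.5873, -0.0873, 0.0487]
tcp_rot: [2.199, 2.242, 0.001]
wrist_force: [-0.7, -0.6, -1.1]
width: 0.459
grip_force: 35.8
```

Call:
{"method": "carry_out", "body": {
  "series": "0 0 0 0;0 0 0 0;0 0 0 0;0 0 0.03 0;0 0 0.06 0;0 0 0.05 0;0 0 0 0",
  "jaw": 0.3
}}

```text
time: 36.88
tool_pos: [0.5906, -0.0883, 0.1947]
tcp_rot: [2.194, 2.236, 0.01]
wrist_force: [0.3, 0.4, -0.3]
width: 0.649
grip_force: 0.0
```

```bash
python3 -c "
from h import *
all('p8')"
```

```text
36.875 [ 0.5905898  -0.08829427  0.19467232]
organiser (array([ 0.5145, -0.3199]), 88.9, array([ 95., 143.]), np.int32(1828), array([ 0.5133, -0.3214]))
cork (array([ 0.5092, -0.3366]), 89.6, array([128., 150.]), np.int32(659), array([ 0.4969, -0.3523]))
cabtop (array([ 0.7781, -0.0138]), 91.2, array([227., 346.]), np.int32(10076), array([7.879e-01, 5.000e-04]))
[208. 164.] 0.024 (array([0.6244, 0.3426]), 88.9, array([11., 41.]), np.int32(63), array([0.6251, 0.3423]))
[190. 196.] 0.042 (array([0.5362, 0.3858]), 88.9, array([38., 43.]), np.int32(202), array([0.5366, 0.3862]))
```

Call:
{"method": "carry_out", "body": {
  "series": "-0.0054 0.0474 0 0;-0.0054 0.0474 0 0;-0.0054 0.0474 0 0;-0.0054 0.0474 0 0;-0.0054 0.0474 0 0;-0.0054 0.0474 0 0;-0.0054 0.0474 0 0;-0.0054 0.0474 0 0;-0.0054 0.0474 0 0;-0.0054 0.0474 0 0;0 0 -0.05 0;0 0 -0.05 0;0 0 -0.04 0;0 0 -0.015 0;0 0 -0.010 0;0 0 0 0",
  "jaw": 0.5
}}

```text
time: 38.92
tool_pos: [0.5331, 0.3866, 0.0235]
tcp_rot: [2.2, 2.242, 0.001]
wrist_force: [0.5, 0.0, 1.0]
width: 0.753
grip_force: 0.0
```

Call:
{"method": "carry_out", "body": {
  "series": "0 0 0 0;0 0 0 0;0 0 0 0;0 0 0 0;0 0 0.03 0;0 0 0.05 0;0 0 0.05 0;0 0 0 0",
  "jaw": -1,
  "grip_force": 35
}}

```text
time: 39.92
tool_pos: [0.536, 0.3887, 0.1599]
tcp_rot: [2.199, 2.241, 0.017]
wrist_force: [0.9, 0.6, -0.2]
width: 0.455
grip_force: 35.4
```

Call:
{"method": "carry_out", "body": {
  "series": "0.0049 -0.0477 0 0;0.0049 -0.0477 0 0;0.0049 -0.0477 0 0;0.0049 -0.0477 0 0;0.0049 -0.0477 0 0;0.0049 -0.0477 0 0;0.0049 -0.0477 0 0;0.0049 -0.0477 0 0;0.0049 -0.0477 0 0;0.0049 -0.0477 0 0;0.0049 -0.0477 0 0;0 0 -0.05 0;0 0 -0.034 0;0 0 -0.017 0;0 0 -0.005 0;0 0 0 0"
}}

```text
time: 41.92
tool_pos: [0.5874, -0.1381, 0.0479]
tcp_rot: [2.199, 2.242, 0.001]
wrist_force: [-0.1, 0.3, -0.5]
width: 0.453
grip_force: 35.7
```

Call:
{"method": "carry_out", "body": {
  "series": "0 0 0 0;0 0 0 0;0 0 0 0;0 0 0.03 0;0 0 0.06 0;0 0 0.04 0;-0.05 0.02 0 0;-0.06 0.02 0 0;-0.06 0.02 0 0;0 0 0 0",
  "jaw": 0.3
}}

```text
time: 43.18
tool_pos: [0.412, -0.0769, 0.175]
tcp_rot: [-2.196, -2.24, 0.004]
wrist_force: [1.2, -0.3, -0.5]
width: 0.649
grip_force: 0.0
```

```bash
python3 -c "
from h import *
im,d=all('p9')
cv2.imwrite('pics/p9c.png',cv2.resize(im[90:280,180:500],None,fx=2.4,fy=2.4))"
```

```text
43.175 [ 0.41196413 -0.07692951  0.1749636 ]
organiser (array([ 0.5147, -0.3117]), 88.9, array([ 95., 160.]), np.int32(2077), array([ 0.5136, -0.3117]))
cork (array([ 0.5093, -0.3125]), 89.0, array([128., 199.]), np.int32(1114), array([ 0.5005, -0.3029]))
cabtop (array([ 0.7781, -0.0138]), 91.2, array([227., 346.]), np.int32(11445), array([ 0.7775, -0.0139]))
[207. 164.] 0.024 (array([0.6244, 0.3426]), 88.9, array([11., 41.]), np.int32(61), array([0.6252, 0.3428]))
```

View pics/p9c.png

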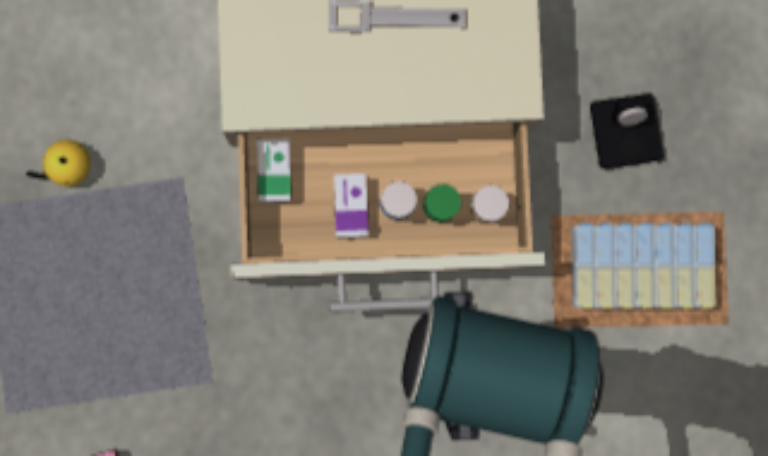

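Call:
{"method": "carry_out", "body": {
  "series": "0 0.03 -0.02 0;0 0.027 -0.03 0;0 0 -0.04 0;0 0 -0.025 0;0 0 0 0;0.012 0 0 0;0.010 0 0 0;0.006 0 0 0;0.006 0 0 0;0.010 0 0 0;0.012 0 0 0;0.012 0 0 0;0.012 0.0003 0 0;0.012 0.0003 0 0;0.012 0.0003 0 0;0.012 0.0003 0 0;0.012 0.0003 0 0;0.012 0.0003 0 0;0.012 0.0003 0 0;0 0 0 0",
  "jaw": -1
}}

```text
time: 45.72
tool_pos: [0.5719, -0.0196, 0.0628]
tcp_rot: [2.199, 2.241, 0.003]
wrist_force: [-0.6, -0.3, 0.6]
width: 0.002
grip_force: 0.0
```

Call:
{"method": "carry_out", "body": {
  "series": "0.010 0 0 0;0.010 0 0 0;0.008 0 0 0;0.005 0 0 0;0 0 0 0"
}}

```text
time: 46.35
tool_pos: [0.5969, -0.0195, 0.0616]
tcp_rot: [-2.192, -2.235, 0.016]
wrist_force: [-19.5, -0.1, 15.1]
width: -0.001
grip_force: 9.9
```

Call:
{"method": "carry_out", "body": {
  "series": "-0.02 0 0 0;-0.06 0 0.03 0;-0.06 0 0.05 0;-0.06 0 0.05 0;0 0 0 0;0 0 0 0"
}}

```text
time: 47.1
tool_pos: [0.4322, -0.0198, 0.1709]
tcp_rot: [2.199, 2.241, 0.003]
wrist_force: [0.5, -0.3, -0.1]
width: 0.001
grip_force: 0.0
```

Run:
```python
from h import *
im,d=all('p10')
P=cloud('top',d);H=P[...,2];X=P[...,0];Y=P[...,1]
m=(H>.045)&(H<.08)&(X<.650)&(X>.58)&(abs(Y)<.15);v,u=np.nonzero(m)
for a in range(315,370,8):
    r=v[u==a]; print(a,r,onplane('top',[(a,r.mean())],.067).round(4) if len(r) else '')
cv2.imwrite('pics/p10c.png',cv2.resize(im[70:200,240:440],None,fx=4,fy=4))
```

```text
47.1 [ 0.4322304  -0.01975181  0.17094598]
organiser (array([ 0.5147, -0.3117]), 88.9, array([ 95., 160.]), np.int32(2076), array([ 0.5135, -0.3115]))
cork (array([ 0.5094, -0.3125]), 90.1, array([128., 199.]), np.int32(1111), array([ 0.5006, -0.3027]))
cabtop (array([ 0.7702, -0.014 ]), 91.2, array([243., 346.]), np.int32(11601), array([ 0.7758, -0.0138]))
[207. 164.] 0.024 (array([0.6245, 0.3453]), 88.9, array([11., 47.]), np.int32(65), array([0.6252, 0.3429]))
315 [163 164] [[0.6144 0.0476 0.067 ]]
323 [161 162 163 164 165] [[0.6153 0.0264 0.067 ]]
331 [161 162 163 164] [[0.6162 0.0053 0.067 ]]
339 [161 162 163 164] [[ 0.6158 -0.0159  0.067 ]]
347 [161 162 163 164] [[ 0.6154 -0.037   0.067 ]]
355 [160 161 162 163] [[ 0.6177 -0.0582  0.067 ]]
363 [160 161 162 163] [[ 0.6173 -0.0794  0.067 ]]
```

View pics/p10c.png

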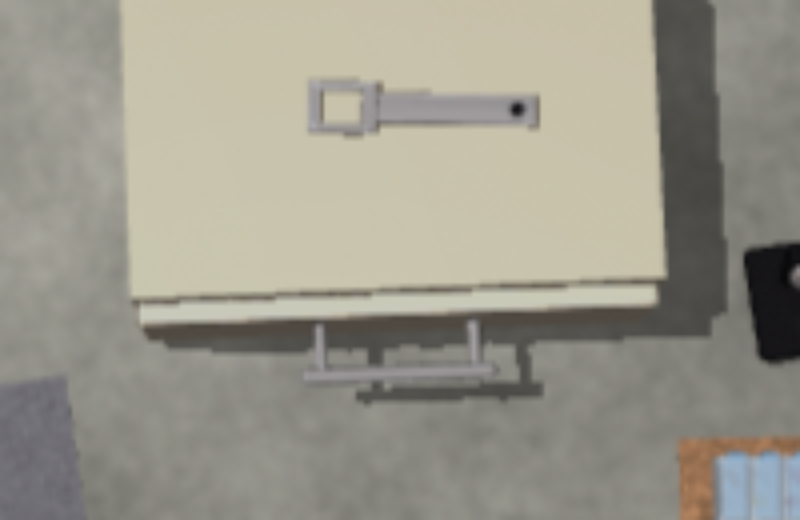

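Run:
```python
from h import *
a=onplane('top',[(240+143/4,70+326/4),(240+657/4,70+303/4)],.087); b=onplane('top',[(240+132/4,70+300/4),(240+666/4,70+278/4)],.1)
print(a.round(4),b.round(4),(b-a)[:,0])
```

```text
[[ 0.6451  0.1492  0.087 ]
 [ 0.6538 -0.1858  0.087 ]] [[ 0.66    0.1549  0.1   ]
 [ 0.6677 -0.1897  0.1   ]] [0.01492685 0.01392857]
```

```bash
python3 -c "
from h import *
print(bot.finish_job())"
```

```text
the job is handed in; nothing more can be done
None
```

The job is handed in, with no verdict reported back: the organiser is about 5 mm off the mat's centre and square on it, all five cartons and tubs were seen in the drawer before I closed it, the drawer is shut, and the dock, bell and opener were never touched.

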